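Turn the harmonica comb end for end on its bench block

TASK

The long bamboo comb lying across the two ledges of the steel bench block is the wrong way round. Lift it, turn it end for end while keeping it roughly level and the same side up, and set it back on both ledges, centred and in line with the block, so that its square end faces the stop plate; put it down, do not drop it. Do not touch the stop plate or the two guide posts with the comb or the arm, and leave the short comb in the tray alone.

Things in the scene. Friction and masses are not known exactly. Their poses are not given: they have to be found in the camera images.
- comb: Long lacquered bamboo comb, 170 x 30 x 10 mm, 60 g. Origin: centre of its underside. x along it: full-width square end (longest slots) at x = +85 mm; narrow tongue, 14 mm wide, from x = -85 to -63 mm. y across it (flanks +-15 mm, slots open to +y), z up. Grip it across the flanks at the middle. It starts on the ledges within 8 mm of centred, tongue towards the stop plate.
- jig: Steel bench block, fixed. Origin: centre of its underside, on the desk. x along it towards the stop plate, z up. Base plate 224 x 140 x 8 mm; on it a block 196 x 44 mm, top at z = 20 mm; on that two cross ledges (x = -65 to -45 and 45 to 65 mm, 44 mm wide), tops at z = 32 mm, carry the comb. Under the comb's middle is a gap 12 mm high, 90 mm long. The comb belongs centred on the origin along x.
- fence: Uprights fixed on the jig, same axes. Origin: at desk level under the middle of the stop plate (jig x = 103 mm, y = 0). Stop plate: 6 mm thick along x, 44 mm wide, top 78 mm above the desk, near face 15 mm from the end of a centred comb. Two round guide posts, 17 mm across, 74 mm high, at jig (x, y) = (-50, 55) and (50, -55) mm: a comb turned at a low height would hit them.
- short_comb: Bystander, to be left alone: a shorter bamboo comb of the same make, 105 x 27 x 10 mm, lying in the shallow wooden parts tray (150 x 190 x 18 mm) beside a brass reed plate. Origin: centre of its underside, x along it.

How it is judged:
At the end, for the whole second after the job is handed in: The comb lies at rest, right side up, on both ledges, its square end towards the stop plate, within 15 mm of centred along and across the block and within 10 degrees of in line with it (x of fence in the frame of comb above 0.05 m and angle between the x axis of comb and the x axis of jig, either way round below 0.175 rad and x of comb in the frame of jig between -0.015 and 0.015 m and y of comb in the frame of jig between -0.015 and 0.015 m and z of comb in the frame of jig between 0.028 and 0.036 m and angle between comb's own z axis and vertical below 0.1 rad and linear speed of comb below 0.02 m/s); the robot touches nothing.
It fails at once if the stop plate or a guide post is struck (over 1.5 N) by the comb, the arm or anything else (contact force between fence and anything else above 1.5 N).
It fails at once if the comb is let go in the air, more than 18 mm above the ledges (z of comb in the frame of jig above 0.05 m and contact force between the fingers and comb below 0.01 N).
It fails at once if the comb is tipped more than 35 degrees or turned over (angle between comb's own z axis and vertical above 0.61 rad).
It fails at once if the short comb is shifted by more than 20 mm (distance of short_comb from where it was at the start of the episode above 0.02 m).
It also fails if it takes over 37 s, if anything falls off the work surface, if the arm or the gripper's body presses on something with over 40 N, if the wrist force passes 120 N, or if a joint passes its speed limit or range.

ROBOT

A 6-joint arm with a two-finger parallel gripper is mounted at the origin on the work surface. World frame = base frame: x ahead of the robot, y to its left, z up, the work surface at z = 0. Lengths are in m, angles in rad, forces in N, time in s.
With the tool pointing down it reaches from about 0.35 to 0.85 m from the base axis. Payload 8.1 kg.
Tool frame: the origin (TCP) lies midway between the tips of the shut fingers; the grasp point (between the pads) lies 19 mm behind it (manip.tcp_to_grasp is the distance from the TCP to the grasp point, in m); z points along the fingers, y is the line along which they close (so a half turn about z gives the same grasp; the last joint's range is limited). The gripper opens to 85 mm and grips with 20 to 120 N. Pads are 22 mm wide; open, the fingers measure 114 mm over their backs; the gripper's body (76 mm by 85 mm) begins 54 mm behind the grasp point. The pads swing forward as they close: fully open they stand 13 mm farther back than shut.
Start: joints at [-1.283, 0.13, 1.488, -0, 1.523, -0.085], TCP at [0.219, -0.559, 0.231] pointing down, gripper open.
Joint ranges: [-2.96, 2.96], [-0.89, 2.26], [0.02, 2.5], [-1.34, 4.48], [0, 2.73], [-2.66, 2.66]. Speed limits (rad/s): [2.39, 2.39, 2.79, 3.14, 3.14, 3.14].

INTERFACE

Orientations are given as a unit quaternion [x, y, z, w].
In Python, from station import manip, eyes gives the robot as it stands. The module is installed in compiled form; this text tells all that it offers.
- The arm moves only by the shell command python3 -m inch 'ROWS' [FORCE]. ROWS is JSON, a list of rows, each a list of 7 numbers: the shift along the tool's x, y, z as a fraction of full scale, then the turn, a rotation vector about the tool's x, y, z as a fraction of full scale, then the opening, from 0 (shut) to 1 (fully open). A call has 1 to 8 rows; each row shifts and turns the commanded pose from where the row before left it, along the tool's axes as they then stand; what a row does not reach is not made up. Full scale, the value 1, is 0.025 m for a shift and 180 degrees for a turn. A row lasts 1/8 s, in which the tool goes at most 62.5 mm and 10.7 degrees, less where a joint would pass 70% of its speed; a pose out of reach is approached as far as the arm can. A call with a number of a shift or a turn outside -1 to 1 is refused whole. A call with a gripper value outside its range is refused whole. The fingers move at their own pace and stop on an object; FORCE is the grip in N (left out, the last holds). Time passes only in rows, so rows that do not move let the fingers close. It gives the time, the measured TCP pose, the force, the opening and the grip force at its end, in the units of the state.
- manip.sense(): the state, without advancing time (a new reading comes with each control period).
- eyes.read_camera(name): name is "side" or "top"; returns the picture (480x640x3 uint8, red, green, blue); there is no depth.
- eyes.calibration(name): a dict with "fx", "fy", "cx", "cy" (pixels), "R" (3x3) and "t" (3): a world point X has camera coordinates R X + t. Camera axes: x right, y down, z forward; pixel columns grow to the right and rows downward; lengths in m; the calibration is good to about 2 mm. A picture is of the moment at which its call begins. calibration takes no time and is no camera call.
- manip.close_job(): hands the job in; it is judged then, once.
The state is a dict: "time": time; "joint_positions": joint angles; "qvel": joint speeds; "tau": joint torques, N m; "tool_pos": TCP position; "ee_rot": TCP orientation; "force": force on the tool from outside, world axes, zero at the start; "torque": the same for the moment, N m; "width": finger opening in m; "grasp_force": force on a finger pad.
Only numpy, scipy, OpenCV 4.12 (cv2) and the standard library are available. Lean on these libraries where they do the work, as an engineer would, in place of code of your own. Each camera call takes 0.05 s, during which the arm holds its last target. There are 200 camera calls.

## Working session

There is one attempt and no reset: what is moved stays moved. The work goes in short steps, Python scripts to look and compute and a shell command to move; the robot and the scene stay as the last step left them, time stands still between calls to the robot, and variables do not carry over. Pictures are saved under pics/ and viewed, at most 10 in all, crops included, and the job is handed in when it is done.

```bash
mkdir -p pics; python3 - <<'E'
from station import manip, eyes
import cv2
for n in("top","side"):
    cv2.imwrite(f"pics/{n}0.png",eyes.read_camera(n)[:,:,::-1])
    c=eyes.calibration(n);print(n,c)
print(manip.sense(), manip.tcp_to_grasp)
E
```

```text
top {'fx': 485.6879865982606, 'fy': 485.6879865982606, 'cx': 319.54830544306543, 'cy': 235.20385985641178, 'R': array([[ 0.02835891, -0.99907152, -0.03243261],
       [-0.98313009, -0.02201188, -0.18157837],
       [ 0.18069587,  0.03703484, -0.9828415 ]]), 't': array([-0.01132566,  0.49875368,  0.81352062])}
side {'fx': 543.3411182739527, 'fy': 543.3411182739527, 'cx': 321.07207523943947, 'cy': 232.34476824770286, 'R': array([[-0.84271405, -0.53833205,  0.00562476],
       [-0.43268121,  0.67103562, -0.6020782 ],
       [ 0.32034358, -0.50981349, -0.79841731]]), 't': array([0.39528814, 0.25116262, 0.62912012])}
{'time': 0.1, 'joint_positions': array([-1.28339239e+00,  1.31068971e-01,  1.48917026e+00,  1.97875161e-05,
        1.52298955e+00, -8.54046475e-02]), 'qvel': array([-6.32533874e-04, -2.53101762e-03, -1.42523344e-03, -5.67066360e-04,
       -8.20888544e-04, -7.69596269e-05]), 'tau': array([ 1.06098661e-06, -5.70952427e+01, -5.01941872e+01, -1.93915671e-04,
        8.03346746e-03,  6.42308623e-05]), 'tool_pos': array([ 0.21842577, -0.55830586,  0.23035935]), 'ee_rot': array([ 9.82676727e-01,  1.85326147e-01, -7.26519755e-05, -8.14890521e-04]), 'force': array([ 0.75877719,  1.34594152, -1.02416349]), 'torque': array([-0.00062377,  0.02197353,  0.02812393]), 'grasp_force': 0.0, 'width': 0.08505046700707877} 0.0187
```

View pics/top0.png

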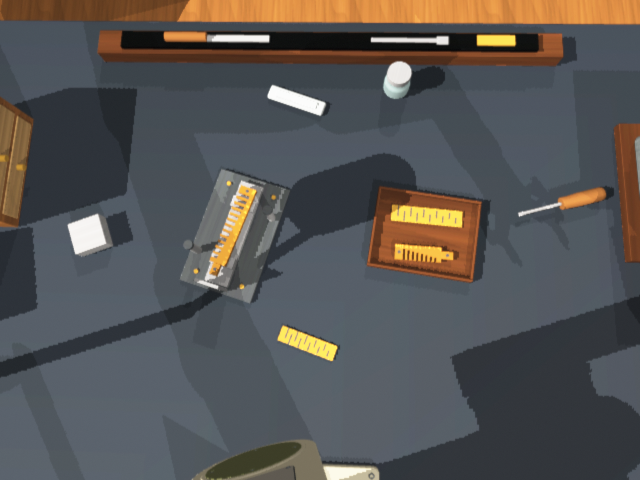

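View pics/side0.png

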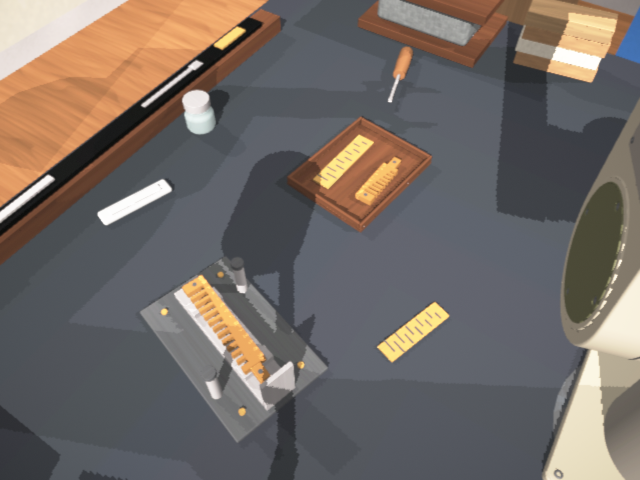

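The top view shows the jig with its base corners near (224,170), (289,190), (250,302) and (181,281). The stop plate is at the bottom, about (208,283), and the comb runs from (246,185) to (218,275). The side view shows the same: stop plate about (280,385), posts at (238,270) and (213,385). I'll zoom in on both.

```bash
python3 - <<'E'
import cv2,numpy as np
a=cv2.imread("pics/top0.png")[160:310,170:300]; b=cv2.imread("pics/side0.png")[250:445,135:335]
a=cv2.resize(a,None,fx=4,fy=4,interpolation=cv2.INTER_CUBIC)[:600,:400]
b=cv2.resize(b,None,fx=2,fy=2,interpolation=cv2.INTER_CUBIC)
o=np.zeros((600,800,3),np.uint8); o[:a.shape[0],:a.shape[1]]=a;o[:b.shape[0],400:400+b.shape[1]]=b
cv2.imwrite("pics/zoom0.png",o)
E
```

```text
(no output)
```

View pics/zoom0.png

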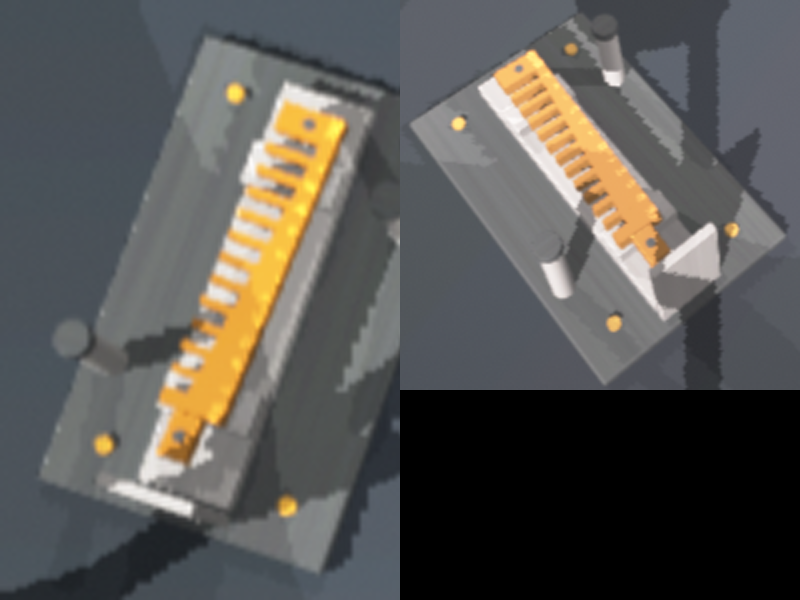

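Measured in the zoom (top at 4x, side at 2x). Base corners, top: (208,37), (40,478), (322,573). Base corners, side: (412,123), (575,13), (785,238), (605,383). Comb: square-end corners at (285,99) and (347,122), shoulder at (222,425), tongue end at (160,455)–(187,462). Next I'll fit the poses.

```bash
cat > h.py <<'E'
from station import manip, eyes
import numpy as np
from scipy.optimize import least_squares
from scipy.spatial.transform import Rotation as Ro
C={n:eyes.calibration(n) for n in("top","side")}
def proj(n,X):
    c=C[n];q=c["R"]@X+c["t"];return np.array([c["fx"]*q[0]/q[2]+c["cx"],c["fy"]*q[1]/q[2]+c["cy"]])
def fit(obs,x0,z0=0):
    def W(p,P): 
        c,s=np.cos(p[2]),np.sin(p[2]);return np.array([p[0]+c*P[0]-s*P[1],p[1]+s*P[0]+c*P[1],P[2]+z0])
    f=lambda p:np.concatenate([proj(n,W(p,np.array(P)/1000))-uv for n,P,uv in obs])
    r=least_squares(f,x0,loss='soft_l1');return r.x,f(r.x).reshape(-1,2).round(1).tolist()
T=lambda u,v:np.array([170+u/4,160+v/4])
S=lambda u,v:np.array([135+(u-400)/2,250+v/2])
E
python3 - <<'E'
from h import *
J=[("top",(-112,-70,8),T(208,37)),("top",(112,-70,8),T(40,478)),("top",(112,70,8),T(322,573)),("top",(50,-55,74),T(73,337)),
("side",(-112,-70,8),S(412,123)),("side",(-112,70,8),S(575,13)),("side",(112,70,8),S(785,238)),("side",(112,-70,8),S(605,383)),("side",(50,-55,74),S(548,243)),("side",(-50,55,74),S(605,25))]
p,r=fit(J,[.4,.2,2.7]);print(p,np.degrees(p[2]),r)
for n in C: print(n,fit([o for o in J if o[0]==n],p)[0])
K=[("top",(85,15,42),T(285,99)),("top",(85,-15,42),T(347,122)),("top",(-63,-15,42),T(222,425)),("top",(-85,7,42),T(160,455)),("top",(-85,-7,42),T(187,462)),
("side",(85,15,42),S(495,75)),("side",(85,-15,42),S(535,52)),("side",(-85,7,42),S(633,250)),("side",(-85,-7,42),S(657,265))]
q,r=fit(K,[p[0],p[1],p[2]+3.14]);print(q,np.degrees(q[2]),r)
c,s=np.cos(p[2]),np.sin(p[2]);d=q[:2]-p[:2];print("comb in jig",c*d[0]+s*d[1],-s*d[0]+c*d[1],np.degrees(q[2]-p[2])-180)
E
```

```text
[0.50431208 0.16084058 2.85263741] 163.4440839425604 [[-1.7, -1.1], [-1.9, 0.3], [-0.9, 0.5], [-1.4, 0.4], [-1.6, -0.8], [3.5, -2.0], [1.6, -2.7], [0.1, 0.2], [0.1, 0.2], [-0.2, -0.8]]
top [0.50443115 0.1580946  2.84885243]
side [0.50389913 0.16173814 2.85152476]
[0.50513252 0.1616681  5.94012408] 340.3440398337296 [[-0.2, -0.3], [-0.6, -0.4], [-1.5, -0.4], [-2.3, -0.8], [-1.8, 0.3], [-0.1, -2.1], [-0.1, -2.4], [8.8, 6.1], [6.8, -8.5]]
comb in jig -0.0005506223815310681 -0.001026993565361777 -3.100044108830815
```

```bash
python3 - <<'E'
from h import *
p=np.array([.5042,.1602,2.851])
K=[("top",(85,15,42),T(285,99)),("top",(85,-15,42),T(347,122)),("top",(-63,-15,42),T(222,425)),("top",(-85,7,42),T(160,455)),("top",(-85,-7,42),T(187,462)),
("side",(85,15,42),S(495,75)),("side",(85,-15,42),S(535,52)),("side",(-85,7,42),S(655,265))]
for L in (K,K[:5]):
    q,r=fit(L,[p[0],p[1],p[2]+3.14]);print(q,np.degrees(q[2]),r)
    c,s=np.cos(p[2]),np.sin(p[2]);d=q[:2]-p[:2];print("comb in jig",c*d[0]+s*d[1],-s*d[0]+c*d[1],np.degrees(q[2]-p[2])-180)
S0=manip.sense();R=Ro.from_quat(S0["ee_rot"]).as_matrix();print(S0["tool_pos"],R.round(3))
E
```

```text
[0.50392223 0.16093277 5.95825356] 341.38278204777015 [[-0.7, 0.2], [-1.0, -0.2], [-0.4, 0.3], [-1.1, 0.3], [-0.6, 1.2], [0.0, -1.3], [-0.1, -1.9], [0.2, -2.1]]
comb in jig 0.0004760827252035521 -0.000622463622806555 -1.9674853440275513
[0.50458615 0.15955584 5.95490818] 341.19110623468254 [[0.2, -0.1], [-0.1, -0.4], [0.2, -0.0], [-0.5, -0.2], [0.1, 0.8]]
comb in jig -0.0005545272133240958 0.0005065162516953792 -2.1591611571151645
[ 0.21842577 -0.55830586  0.23035935] [[ 0.931  0.364 -0.   ]
 [ 0.364 -0.931  0.002]
 [ 0.    -0.002 -1.   ]]
```

```bash
python3 -m inch '[[0.88,-0.94,0,0,0,0,0.8],[0.88,-0.94,0,0,0,0,0.8],[0.88,-0.94,0,0,0,0,0.8],[0.88,-0.94,0,0,0,0,0.8],[0.88,-0.94,0,0,0,0,0.8],[0.88,-0.94,0,0,0,0,0.8],[0.88,-0.94,0,0,0,0,0.8],[0.88,-0.94,0,0,0,0,0.8]]' 40
```

```text
time: 1.1
tool_pos: [0.3141, -0.3184, 0.2309]
ee_rot: [0.983, 0.185, -0.0, -0.0]
force: [-0.3, 0.3, 0.2]
width: 0.0681
grasp_force: 0.0
```

Tracking is good, with no lag.

```bash
python3 -m inch '[[0.88,-0.94,0,0,0,0,0.8],[0.88,-0.94,0,0,0,0,0.8],[0.88,-0.94,0,0,0,0,0.8],[0.88,-0.94,0,0,0,0,0.8],[0.88,-0.94,0,0,0,0,0.8],[0.88,-0.94,0,0,0,0,0.8],[0.88,-0.94,0,0,0,0,0.8],[0.88,-0.94,0,0,0,0,0.8]]' && python3 -m inch '[[0.88,-0.94,0,0,0,0,0.8],[0.88,-0.94,0,0,0,0,0.8],[0.88,-0.94,0,0,0,0,0.8],[0.88,-0.94,0,0,0,0,0.8],[0.88,-0.94,0,0,0,0,0.8],[0.88,-0.94,0,0,0,0,0.8],[0.88,-0.94,0,0,0,0,0.8],[0.88,-0.94,0,0,0,0,0.8]]' && python3 -m inch '[[0,0,0,0,0,-0.055,0.8],[0,0,0,0,0,-0.055,0.8],[0,0,0,0,0,-0.055,0.8],[0,0,0,0,0,-0.055,0.8],[0,0,0,0,0,-0.055,0.8],[0,0,0,0,0,-0.055,0.8],[0,0,0,0,0,-0.055,0.8],[0,0,0,0,0,-0.055,0.8]]' && python3 -m inch '[[0,0,0,0,0,-0.055,0.8],[0,0,0,0,0,-0.055,0.8],[0,0,0,0,0,-0.055,0.8],[0,0,0,0,0,-0.055,0.8],[0,0,0,0,0,-0.055,0.8],[0,0,0,0,0,-0.055,0.8],[0,0,0,0,0,0,0.8]]'; cat >> h.py <<'E'
def go(x,y,z,tilt=True):
    "shift in tool axes (rows' units), tool x yaw deg"
    s=manip.sense();R=Ro.from_quat(s["ee_rot"]).as_matrix()
    d=R.T@(np.array([x,y,z])-s["tool_pos"])
    print("t",s["time"],"pos",s["tool_pos"].round(4),"shift/25mm",(d/.025).round(3),"xyaw",np.degrees(np.arctan2(R[1,0],R[0,0])).round(2),"zaxis",R[:,2].round(4),"q",s["joint_positions"].round(2),"grip",s["grasp_force"],s["width"],s["force"])
E
python3 - <<'E'
from h import *
go(.504,.1605,.13)
E
```

```text
time: 2.1
tool_pos: [0.4095, -0.0793, 0.231]
ee_rot: [0.983, 0.185, -0.0, -0.0]
force: [0.5, 0.0, 0.1]
width: 0.0685
grasp_force: 0.0
time: 3.1
tool_pos: [0.5049, 0.1598, 0.2308]
ee_rot: [0.983, 0.185, -0.0, 0.0]
force: [-0.0, 0.3, 0.9]
width: 0.0685
grasp_force: 0.0
time: 4.1
tool_pos: [0.5045, 0.1587, 0.2308]
ee_rot: [0.637, 0.771, -0.0, -0.0]
force: [0.6, 0.2, 0.3]
width: 0.068
grasp_force: 0.0
time: 4.97
tool_pos: [0.5046, 0.1587, 0.2308]
ee_rot: [0.175, 0.985, -0.0, -0.0]
force: [-0.9, -0.1, 0.5]
width: 0.0682
grasp_force: 0.0
t 4.975 pos [0.5046 0.1587 0.2308] shift/25mm [0.043 0.06  4.033] xyaw 159.9 zaxis [-9.e-04 -2.e-04 -1.e+00] q [ 0.21 -0.06  1.69  0.    1.52 -1.01] grip 0.0 0.06815225899188043 [-0.91129683 -0.14485508  0.46718167]
```

```bash
python3 -m inch '[[0.04,0.06,1,0,0,-0.008,0.8],[0,0,1,0,0,0,0.8],[0,0,1,0,0,0,0.8],[0,0,1,0,0,0,0.8],[0,0,1,0,0,0,0.8],[0,0,0,0,0,0,0.8]]'; python3 - <<'E'
from h import *
import cv2
a=eyes.read_camera("top")[150:330,160:310,::-1];b=eyes.read_camera("side")[200:460,110:370,::-1]
o=np.zeros((600,800,3),np.uint8)
a=cv2.resize(a,None,fx=2.6,fy=2.6);b=cv2.resize(b,None,fx=1.5,fy=1.5)
o[:a.shape[0],:a.shape[1]]=a;o[:b.shape[0],400:400+b.shape[1]]=b
cv2.imwrite("pics/c1.png",o)
go(.504,.1605,.026)
E
```

```text
time: 5.72
tool_pos: [0.5024, 0.1601, 0.1038]
ee_rot: [0.163, 0.987, -0.001, -0.002]
force: [-0.3, 0.4, -0.1]
width: 0.0681
grasp_force: 0.0
t 5.825 pos [0.5045 0.1606 0.1067] shift/25mm [ 0.018 -0.008  3.23 ] xyaw 161.28 zaxis [-2.e-04 -0.e+00 -1.e+00] q [ 0.21  0.04  1.82  0.    1.28 -1.03] grip 0.0 0.06820238929633964 [-0.69926843  0.35612719  0.13035164]
```

View pics/c1.png

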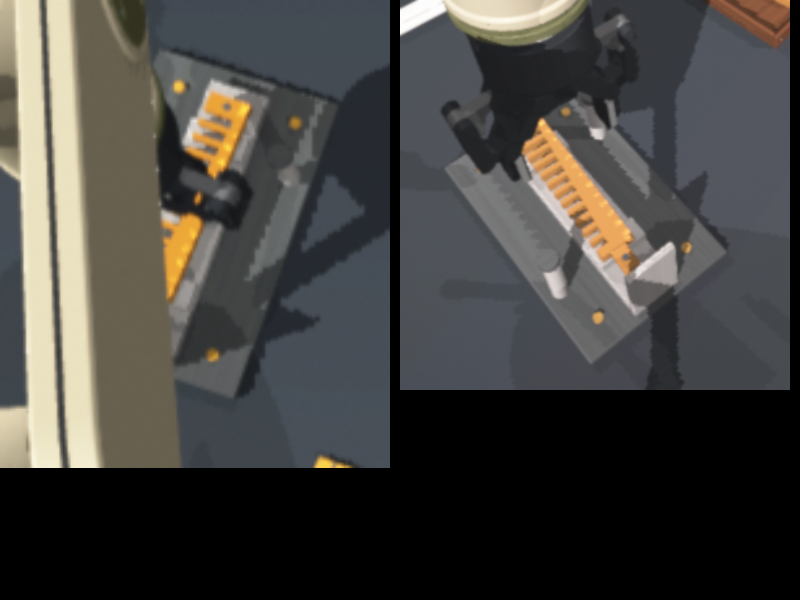

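The gripper straddles the middle of the comb and its axis matches: in the top crop the finger is at about (225,195), and the comb is visible on both sides of it. The posts at (285,160) in the top crop and (550,265) in the side crop are clear. Descending to grip.

```bash
python3 -m inch '[[0,0,1,0,0,0,0.8],[0,0,1,0,0,0,0.8],[0,0,0.6,0,0,0,0.8],[0,0,0.4,0,0,0,0.8],[0,0,0.2,0,0,0,0.8],[0,0,0,0,0,0,0.8]]' && python3 -m inch '[[0,0,0,0,0,0,0.55],[0,0,0,0,0,0,0.45],[0,0,0,0,0,0,0.38],[0,0,0,0,0,0,0.25],[0,0,0,0,0,0,0.15],[0,0,0,0,0,0,0.15],[0,0,0,0,0,0,0.15]]' 40; python3 -c "
from h import *
go(.504,.1605,.026)"
```

```text
time: 6.58
tool_pos: [0.5047, 0.1606, 0.0265]
ee_rot: [0.162, 0.987, 0.0, 0.0]
force: [0.2, 0.2, -0.9]
width: 0.0685
grasp_force: 0.0
time: 7.45
tool_pos: [0.5049, 0.1607, 0.0268]
ee_rot: [0.162, 0.987, 0.0, 0.0]
force: [-0.6, 0.7, 5.6]
width: 0.0287
grasp_force: 40.3
t 7.45 pos [0.5049 0.1607 0.0268] shift/25mm [ 0.032 -0.018  0.034] xyaw 161.4 zaxis [ 9.e-04  2.e-04 -1.e+00] q [ 0.21  0.14  1.87  0.    1.13 -1.03] grip 40.28730511665344 0.028656147877842517 [-0.62122503  0.72049932  5.58157864]
```

```bash
python3 -m inch '[[0,0,-0.2,0,0,0,0.15],[0,0,-0.4,0,0,0,0.15],[0,0,-0.6,0,0,0,0.15],[0,0,-0.8,0,0,0,0.15],[0,0,-0.8,0,0,0,0.15],[0,0,-0.6,0,0,0,0.15],[0,0,-0.3,0,0,0,0.15],[0,0,0,0,0,0,0.15]]'; python3 - <<'E'
from h import *
import cv2
b=eyes.read_camera("side")[200:460,110:370,::-1]
cv2.imwrite("pics/c2.png",cv2.resize(b,None,fx=2,fy=2))
go(.504,.1605,.12)
E
```

```text
time: 8.45
tool_pos: [0.5048, 0.1606, 0.1193]
ee_rot: [0.162, 0.987, 0.0, 0.0]
force: [-0.7, 0.3, -1.3]
width: 0.029
grasp_force: 39.6
t 8.5 pos [0.5043 0.1605 0.1186] shift/25mm [ 0.011 -0.004 -0.058] xyaw 161.4 zaxis [-2.e-04 -0.e+00 -1.e+00] q [ 0.21  0.02  1.81 -0.    1.31 -1.03] grip 39.6382999420166 0.029093411339763644 [-0.49375123  0.57457617 -1.10128398]
```

View pics/c2.png

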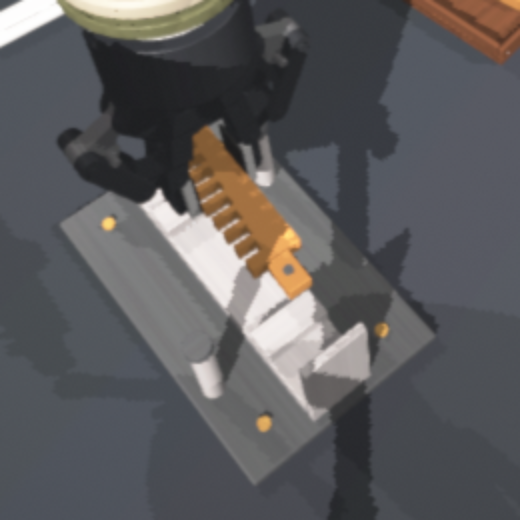

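The comb is held level above the fence, with its tongue end at about (300,285) in the crop. Turning it by +178° about tool z.

```bash
python3 -m inch '[[0,0,0,0,0,0.02,0.15],[0,0,0,0,0,0.04,0.15],[0,0,0,0,0,0.055,0.15],[0,0,0,0,0,0.055,0.15],[0,0,0,0,0,0.055,0.15],[0,0,0,0,0,0.055,0.15],[0,0,0,0,0,0.055,0.15],[0,0,0,0,0,0.055,0.15]]' && python3 -m inch '[[0,0,0,0,0,0.055,0.15],[0,0,0,0,0,0.055,0.15],[0,0,0,0,0,0.055,0.15],[0,0,0,0,0,0.055,0.15],[0,0,0,0,0,0.055,0.15],[0,0,0,0,0,0.055,0.15],[0,0,0,0,0,0.055,0.15],[0,0,0,0,0,0.055,0.15]]' && python3 -m inch '[[0,0,0,0,0,0.055,0.15],[0,0,0,0,0,0.055,0.15],[0,0,0,0,0,0.04,0.15],[0,0,0,0,0,0.009,0.15],[0,0,0,0,0,0,0.15],[0,0,0,0,0,0,0.15]]'; python3 - <<'E'
from h import *
import cv2
a=eyes.read_camera("top")[150:330,160:310,::-1];b=eyes.read_camera("side")[200:460,110:370,::-1]
o=np.zeros((600,800,3),np.uint8)
a=cv2.resize(a,None,fx=2,fy=2,interpolation=cv2.INTER_CUBIC);b=cv2.resize(b,None,fx=1.9,fy=1.9,interpolation=cv2.INTER_CUBIC)
o[:a.shape[0],:a.shape[1]]=a;o[:b.shape[0],300:300+b.shape[1]]=b
cv2.imwrite("pics/c3.png",o)
go(.504,.1602,.12)
E
```

```text
time: 9.5
tool_pos: [0.5036, 0.1603, 0.1175]
ee_rot: [0.702, 0.712, -0.001, -0.001]
force: [-0.8, 0.6, -1.0]
width: 0.0289
grasp_force: 39.6
time: 10.5
tool_pos: [0.5036, 0.1604, 0.1175]
ee_rot: [0.995, 0.102, -0.001, 0.0]
force: [0.6, -0.1, -0.8]
width: 0.0292
grasp_force: 39.6
time: 11.25
tool_pos: [0.5043, 0.1605, 0.1186]
ee_rot: [0.99, -0.144, -0.0, 0.0]
force: [0.1, -0.5, 0.5]
width: 0.0287
grasp_force: 39.6
t 11.35 pos [0.5044 0.1605 0.1187] shift/25mm [-0.012  0.017 -0.051] xyaw -16.56 zaxis [-1.e-04 -0.e+00 -1.e+00] q [0.21 0.02 1.81 0.   1.31 2.07] grip 39.62396264076233 0.029405876989655712 [-0.36272042 -0.11495844 -1.39805679]
```

View pics/c3.png

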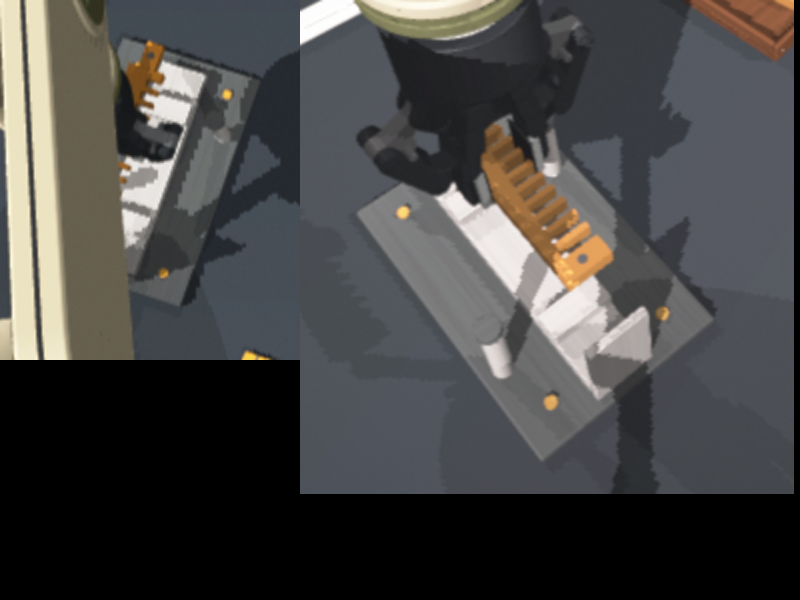

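The square end now faces the stop plate: corners near (613,245) and (572,285) in the side crop. The comb is level. Now I'll check it against the predicted projection.

```bash
python3 - <<'E'
from h import *
a=np.radians(163.4);R=np.array([[np.cos(a),-np.sin(a)],[np.sin(a),np.cos(a)]])
for P in [(85,15,10),(85,-15,10),(85,15,0),(85,-15,0)]:
    w=np.r_[np.array([.5044,.1605])+R@np.array(P[:2])/1000,.1239+P[2]/1000]
    u=proj("side",w);print(P,(300+(u[0]-110)*1.9).round(),((u[1]-200)*1.9).round())
for P in [(-85,7,10),(-85,-7,10)]:
    w=np.r_[np.array([.5044,.1605])+R@np.array(P[:2])/1000,.1239+P[2]/1000]
    u=proj("top",w);print("top",P,(u-[160,150])*2)
E
```

```text
(85, 15, 10) 613.0 250.0
(85, -15, 10) 569.0 282.0
(85, 15, 0) 614.0 258.0
(85, -15, 0) 571.0 290.0
top (-85, 7, 10) [161.53758004  44.82726429]
top (-85, -7, 10) [145.50848076  39.84472303]
```

The match is within about 3 mm, so I'm lowering it, slowly at the end.

```bash
python3 -m inch '[[0,0,0.4,0,0,0,0.15],[0,0,0.8,0,0,0,0.15],[0,0,0.8,0,0,0,0.15],[0,0,0.7,0,0,0,0.15],[0,0,0.5,0,0,0,0.15],[0,0,0.2,0,0,0,0.15],[0,0,0.1,0,0,0,0.15],[0,0,0,0,0,0,0.15]]' && python3 -m inch '[[0,0,0.06,0,0,0,0.15],[0,0,0.05,0,0,0,0.15],[0,0,0.04,0,0,0,0.15],[0,0,0,0,0,0,0.15]]'; python3 -c "
from h import *
go(.504,.1602,.0268)"
```

```text
time: 12.35
tool_pos: [0.5048, 0.1606, 0.0317]
ee_rot: [0.989, -0.145, 0.0, -0.0]
force: [1.2, -0.8, -0.1]
width: 0.0285
grasp_force: 39.6
time: 12.85
tool_pos: [0.5044, 0.1605, 0.0275]
ee_rot: [0.989, -0.145, -0.0, 0.0]
force: [1.3, -0.1, -0.6]
width: 0.0287
grasp_force: 39.6
t 12.85 pos [0.5044 0.1605 0.0275] shift/25mm [-0.01   0.017  0.027] xyaw -16.62 zaxis [-1.e-04 -0.e+00 -1.e+00] q [0.21 0.14 1.87 0.   1.13 2.07] grip 39.63167130947113 0.028713291557166492 [ 1.27148681 -0.07355942 -0.64973461]
```

```bash
python3 -m inch '[[0,0,0.03,0,0,0,0.15],[0,0,0.03,0,0,0,0.15],[0,0,0,0,0,0,0.15]]' 20; python3 -c "
from h import *
go(.504,.1602,.0268)"
```

```text
time: 13.22
tool_pos: [0.5046, 0.1606, 0.0268]
ee_rot: [0.99, -0.144, -0.0, 0.0]
force: [-3.8, -1.2, 8.0]
width: 0.029
grasp_force: 40.6
t 13.225 pos [0.5046 0.1606 0.0268] shift/25mm [-0.017  0.021  0.002] xyaw -16.62 zaxis [-0. -0. -1.] q [ 0.21  0.14  1.87 -0.    1.13  2.07] grip 40.57796001434326 0.029036589830654394 [-3.76644279 -1.19444197  8.03573683]
```

Contact (8 N). Opening gradually, then retreating straight up and back.

```bash
python3 -m inch '[[0,0,0,0,0,0,0.38],[0,0,0,0,0,0,0.45],[0,0,0,0,0,0,0.6],[0,0,0,0,0,0,0.8],[0,0,0,0,0,0,0.8]]' && python3 -m inch '[[0,0,-0.3,0,0,0,0.8],[0,0,-0.6,0,0,0,0.8],[0,0,-1,0,0,0,0.8],[0,0,-1,0,0,0,0.8],[0,0,-1,0,0,0,0.8],[0,0,-1,0,0,0,0.8],[0,0,-1,0,0,0,0.8],[0,0,-1,0,0,0,0.8]]' && python3 -m inch '[[0,1,0,0,0,0,0.8],[0,1,0,0,0,0,0.8],[0,1,0,0,0,0,0.8],[0,1,0,0,0,0,0.8],[0,1,0,0,0,0,0.8],[0,1,0,0,0,0,0.8],[0,1,0,0,0,0,0.8],[0,1,0,0,0,0,0.8]]'; python3 - <<'E'
from h import *
import cv2
a=eyes.read_camera("top")[160:310,170:300,::-1];b=eyes.read_camera("side")[250:445,135:335,::-1]
a=cv2.resize(a,None,fx=4,fy=4,interpolation=cv2.INTER_CUBIC)[:600,:400]
b=cv2.resize(b,None,fx=2,fy=2,interpolation=cv2.INTER_CUBIC)
o=np.zeros((600,800,3),np.uint8); o[:a.shape[0],:a.shape[1]]=a;o[:b.shape[0],400:400+b.shape[1]]=b
cv2.imwrite("pics/end.png",o)
go(.5,.16,.2)
E
```

```text
time: 13.85
tool_pos: [0.5044, 0.1605, 0.026]
ee_rot: [0.989, -0.145, -0.0, -0.0]
force: [1.0, 0.3, 0.3]
width: 0.0683
grasp_force: 0.0
time: 14.85
tool_pos: [0.5046, 0.1606, 0.2009]
ee_rot: [0.99, -0.145, 0.001, -0.0]
force: [-0.1, 1.0, 0.8]
width: 0.0682
grasp_force: 0.0
time: 15.85
tool_pos: [0.4472, -0.0319, 0.2]
ee_rot: [0.99, -0.145, 0.001, 0.0]
force: [0.3, 0.5, 0.7]
width: 0.0684
grasp_force: 0.0
t 15.95 pos [ 0.4471 -0.0329  0.1999] shift/25mm [-0.195 -7.997 -0.009] xyaw -16.74 zaxis [ 0.0015 -0.001  -1.    ] q [-0.19 -0.28  1.93 -0.    1.48  1.68] grip 0.0 0.06887164541966502 [ 0.11639773  0.63855326 -0.96977451]
```

View pics/end.png

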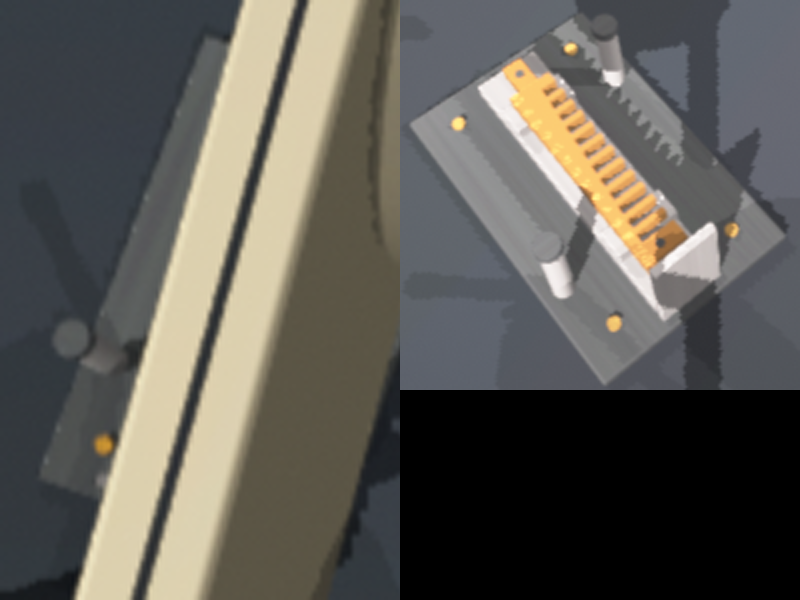

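The side crop shows the comb seated on both ledges, with its square end at about (660,250) next to the stop plate. The tongue-end midpoint is at about (515,64), the same spot the square end's midpoint had when the comb lay centred. The fingers are clear, so I'm handing in.

```bash
python3 -c "
from station import manip
print(manip.close_job())"
```

```text
the job is handed in; nothing more can be done
None
```

The comb is turned end for end and set down on both ledges with its square end facing the stop plate, centred to within about 3 mm by the side camera, and the job was handed in at about 16 s; no verdict was returned.

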